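Stow the steel brush under the tackle box's inner lid, then hold the outer lid up

ROBOT

A 6-joint arm with a two-finger parallel gripper is mounted at the origin on the work surface. World frame = base frame: x ahead of the robot, y to its left, z up, the work surface at z = 0. Lengths are in m, angles in degrees, forces in N, time in s.
With the tool pointing down it reaches from about 0.4 to 0.825 m from the base axis. Payload 7 kg.
Tool frame: the origin (TCP) lies on the mounting face of the last link; the fingertips stand 178 mm ahead of it and the grasp point (between the pads) lies 159 mm ahead of it; z points along the fingers, y is the direction in which the jaws open and shut (so a half turn about z gives the same grasp; the last joint's range is limited). The gripper opens to 88 mm and grips with 3 to 60 N. Pads are 19 mm wide; open, the fingers measure 130 mm over their backs; the gripper's body (78 mm by 193 mm) begins 47 mm behind the grasp point.
Start: joints at [-60.155, 20.546, 0.682, 0, -70.136, -16.507], TCP at [0.156, -0.657, 0.405] pointing down, gripper open.
Joint ranges: [-176.03, 176.03], [-82.01, 121.73], [-58.28, 71.71], [-173.87, 95.51], [-174.79, -0.11], [-173.66, 173.66]. Speed limits (degrees/s): [136.94, 136.94, 172.46, 180, 180, 180].

INTERFACE

Orientations are given as [roll, pitch, yaw] about the fixed x, y, z axes, in that order (R = Rz(yaw) Ry(pitch) Rx(roll)).
In Python, from plant import r gives the robot as it stands. The module is installed in compiled form; this text tells all that it offers.
- The arm moves only by the tool carry_out, never from a script. Its argument "plan" is a list of rows, each a list of 3 entries, a list of its own where there are three numbers: the shift along the tool's x, y, z in m, then the turn, a rotation vector about the tool's x, y, z in degrees, then the closure in counts, from 0 (fully open) to 255 (shut). In form: [[[x, y, z], [ax, ay, az], hand], ...]. A call has 1 to 12 rows; each row shifts and turns the commanded pose from where the row before left it, along the tool's axes as they then stand; what a row does not reach is not made up. A row lasts 1/12 s, in which the tool goes at most 41.7 mm and 7.16 degrees, less where a joint would pass 70% of its speed; a pose out of reach is approached as far as the arm can. A call is refused whole if a number of a shift passes 0.0417 or a number of a turn 7.16, either way. A call with a gripper value outside its range is refused whole. The fingers move at their own pace and stop on an object; "grip_force" is the grip in N (left out, the last holds). Time passes only in rows, so rows that do not move let the fingers close. It gives the time, the measured TCP pose, the force and the opening at its end, in the units of the state.
- r.get_state(): the state, without advancing time (a new reading comes with each control period).
- r.capture(name): name is "scene" or "side" or "wrist"; returns the picture (384x512x3 uint8, red, green, blue); there is no depth.
- r.get_calibration(name): a dict with "K" (3x3 intrinsics, pixels), "rvec" (rotation vector, rad) and "tvec" (3), from world to camera coordinates, as OpenCV has them. Camera axes: x right, y down, z forward; pixel columns grow to the right and rows downward; lengths in m; the calibration is good to about 2 mm. A picture is of the moment at which its call begins: read the wrist's pose just before it. get_calibration takes no time and is no camera call; for the wrist camera it gives the pose at the moment of the call.
- r.close_job(): hands the job in, once; it reports no verdict.
The state is a dict: "time_s": time; "joints": joint angles; "qd": joint speeds; "joint_torque": joint torques, N m; "tcp_pos": TCP position; "eef_rot": TCP orientation; "contact_force": force on the tool from outside, world axes, zero at the start; "moment": the same for the moment, N m; "gripper_width": finger opening in m.
Only numpy, scipy, OpenCV 4.12 (cv2) and the standard library are available. Lean on these libraries where they do the work, as an engineer would, in place of code of your own. Each camera call takes 0.05 s, during which the arm holds its last target. There are 200 camera calls.

TASK

Lift the small steel-bristled brush up and off its hook on the rack and stand it upright, without dropping it, in the long narrow slot along the handle side of the open tackle box. Then lower the outer lid under control, not letting it fall, so that the inner lid nested in it goes down with it and both end fully closed. Next raise the outer lid alone to roughly 50 degrees, leaving the inner lid lying shut over the brush, and finish there still holding the outer lid up with the fingers, so that the wax blocks can be laid in the inner lid's tray; leave everything else on the bench, on the rack and in the box where it is.

Things in the scene. Friction and masses are not known exactly. Their poses are not given: they have to be found in the camera images.
- brush_center (a point): Middle of the wooden back of the small steel brush hanging upright on one of the rack's hooks: back 100 mm long (z, up), 50 mm wide (y), 11 mm thick (x), about 0.12 kg. Steel bristles 12 mm deep, 6 to 56 mm above its lower end, on its -x face only. The hook's free tip also points to its -x, so it comes off towards -x
- hang_slot (a point): Middle of the steel brush's hanging slot, 27 mm above brush_center, same axes: a hole through the back 20 mm wide and 26 mm high, 10 mm below the top end, through which the 5 mm hook wire passes. To take it off, raise it about 15 mm (10 to 20 mm, so that the slot clears the upturned tip), then draw it straight out along its -x by 40 mm or more
- scraper_center (a point): Middle of the blue plastic scraper on the other hook, to be left there: plate 120 mm long (z, up), 70 mm wide (y), 6 mm thick (x)
- rack: Wooden hook rack fixed to the bench: base 100 x 240 mm; crossbar along y, top at 190 mm; two level wire hooks 110 mm apart, 178 mm high, pointing to the rack's -x, 74 mm long from the crossbar's middle, tips turned up to 190 mm. What hangs sits 48 mm in front of the crossbar's middle. Origin on the bench under the crossbar's middle
- tackle_box: White tackle box fixed to the bench, 280 mm long (x), 150 mm deep (y), walls 118 mm high, 4 mm thick. Lids hinge on the -y long side and start leaning back open; handle side is +y. Inside, a divider along the whole length leaves a narrow slot along the +y wall; the wider part holds a low cork block and a round tin. Origin on the bench under its middle
- slot_floor (a point): Middle of the floor of the long narrow slot, 5 mm above the bench: 272 mm along x, 40 mm along y, open above; divider on its -y side 44 mm high, box wall on its +y side 113 mm above this floor. Axes as the box
- hinge_mid (a point): Middle of the common hinge axis of both lids, 120 mm above the bench; the axis runs along the box's x. Axes as the box
- outer_lid (a joint): Angle of the white outer lid, rad: 0 closed, 1.57 upright, 1.95 leaning back open against its stop, where it starts. 280 x 150 mm, 30 mm deep, 0.34 kg; an easy hinge: it falls shut if let go below about 1.2
- inner_lid (a joint): Angle of the grey inner lid, a shallow tray nested inside the outer lid on the same hinge axis, rad: 0 closed. 0.14 kg; stiff hinge (0.13 N m), so it stays at any angle; the outer lid pushes it down ahead of itself, and closing the outer lid fully (0) brings it within 0.02 of closed
- handle_mid (a point): Middle of the round bar of the outer lid's bail handle: 10 mm diameter, 96 mm long, along x, 42 mm off the lid's front edge. With the lid at q it lies at y = 0.192 cos q - 0.016 sin q, z = 0.192 sin q + 0.016 cos q (m) from hinge_mid in box axes. The bar turns in a light pinch (about 10 N), so the fingers can keep pointing down
- wax_a: Green wax block 78 x 42 x 26 mm on the bench, to be left. Origin under its centre
- wax_b: Second green wax block, as wax_a
- nylon_brush: Red nylon brush with dark wooden back, 115 x 60 x 34 mm, lying bristles down on the bench, to be left. Origin under its centre
- cork: Cork block 95 x 50 x 34 mm lying in the wide part of the box, to be left. Origin under its centre
- puck: Round aluminium tin, 58 mm diameter, 26 mm high, in the wide part of the box, to be left. Origin under its centre
- edge_guide: Aluminium edge file guide 95 x 40 x 38 mm on the bench, to be left. Origin under its centre
- cleaner: White closed bottle 56 mm diameter, 150 mm high, standing on the bench, to be left. Origin under its centre

How it is judged:
By the outcome, as a careful person would: the job done as asked, in the order asked, and still so for the second after the job is handed in, while the arm keeps its last pose, push and grip.
It also fails if it takes over 72 s, if anything falls off the work surface, if the arm or the gripper's body presses on something with over 40 N, if the wrist force passes 120 N, or if a joint passes its speed limit or range.

## Working session

There is one attempt and no reset: what is moved stays moved. The work goes in short steps, Python scripts to look and compute and a tool call to move; the robot and the scene stay as the last step left them, time stands still between calls to the robot, and variables do not carry over. Pictures are saved under pics/ and viewed, about 8 in all and at most 12, crops included, and the job is handed in when it is done.

Besides the shell and the picture viewer there is one more tool, called after ">>>" as name(argument=value, ...), one argument or row to a line, values as JSON. carry_out: Moves the arm, as the interface text tells. Its arguments: {"type":"object","properties":{"plan":{"type":"array","items":{"type":"array"}},"grip_force":{"type":"number"}},"required":["plan"]}

```bash
mkdir -p pics
python3 - <<'E'
from plant import r
import cv2,numpy as np
s=r.get_state();print(s)
for n in("scene","side"):
    im=r.capture(n);cv2.imwrite(f"pics/{n}0.png",im[...,::-1])
    c=r.get_calibration(n);R=cv2.Rodrigues(np.array(c["rvec"]))[0];print(n,c["K"],-R.T@np.array(c["tvec"]).ravel(),R.tolist())
a=cv2.imread("pics/scene0.png")
E
ls
```

```text
{'time_s': 0.0, 'joints': array([-6.01555500e+01,  2.05908894e+01,  6.34525729e-01, -2.06308644e-02,
       -7.01355624e+01, -1.65072850e+01]), 'qd': array([ 0.04164582, -0.04757163,  0.05655894,  0.09656708, -0.08329585,
       -0.01813476]), 'joint_torque': array([ 1.81842082e-03, -5.82716811e+01,  2.93071175e+01,  6.99735090e+00,
        6.83311999e-03, -1.44059295e-04]), 'tcp_pos': array([ 0.15567104, -0.6566063 ,  0.40373271]), 'eef_rot': array([ 1.79906352e+02, -7.52717779e-03, -1.66669855e+02]), 'contact_force': array([ 0.08436012, -0.37713176, -0.06771665]), 'moment': array([0.04694886, 0.01145353, 0.00531095]), 'gripper_width': 0.08745087878006422}
scene [[482.96160014   0.         247.07058794]
 [  0.         482.96160014 189.60114488]
 [  0.           0.           1.        ]] [ 1.23788907 -0.64528329  0.93315928] [[0.668753242198602, 0.7432725246140508, 0.017749794441438982], [0.48835213205587125, -0.42113880927085007, -0.7642998746842861], [-0.5606079701229221, 0.5197961691661316, -0.6446166662093614]]
side [[416.10976008   0.         252.23565301]
 [  0.         416.10976008 193.82468808]
 [  0.           0.           1.        ]] [0.48952947 0.71089008 0.97617041] [[-0.99769361628259, -0.06619796347506499, -0.015009252503778443], [-0.04045332473855847, 0.7574378838688443, -0.6516528067904587], [0.05450666515725349, -0.6495426712018543, -0.7583688691800282]]
pics
```

View pics/scene0.png

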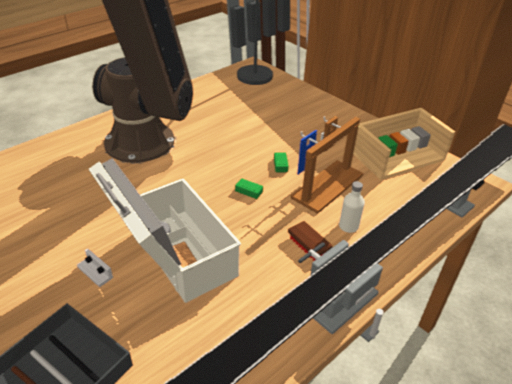

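View pics/side0.png

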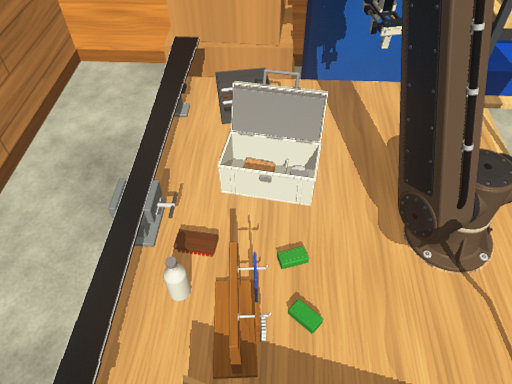

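The scene view shows the box at about (165,240) and the rack at (330,165), with the blue scraper at (308,150). In the side view the box is at (270,165), the rack at (236,305), and the brush on the hook at about (264,325), on the +y side. I'll zoom in to pick corners.

Run:
```python
import cv2,numpy as np
s=cv2.imread("pics/side0.png");c=cv2.imread("pics/scene0.png")
z=lambda i,x,y,w,h,k:cv2.resize(i[y:y+h,x:x+w],None,fx=k,fy=k,interpolation=cv2.INTER_CUBIC)
A=z(s,205,60,130,150,3) ;B=z(s,205,205,130,180,3)[:450]
B=z(s,205,225,130,150,3)
top=np.hstack([A,B]);
C=z(c,285,110,80,100,5)
cv2.imwrite("pics/c1.png",np.hstack([A,B])[:600,:800])
cv2.imwrite("pics/c2.png",np.hstack([C,cv2.resize(z(c,85,150,160,155,2.5),(400,388))[:388] if 0 else cv2.copyMakeBorder(z(c,85,150,160,155,2.5),0,500-388+1,0,0,cv2.BORDER_CONSTANT)[:500]]))
```

```text
(no output)
```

View pics/c1.png

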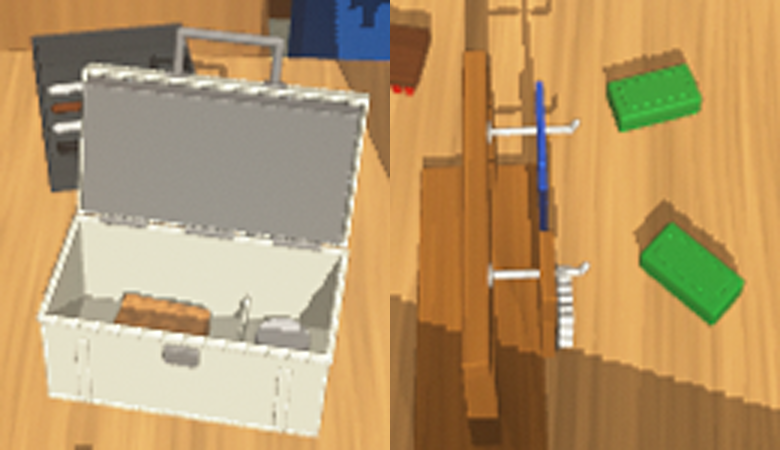

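View pics/c2.png

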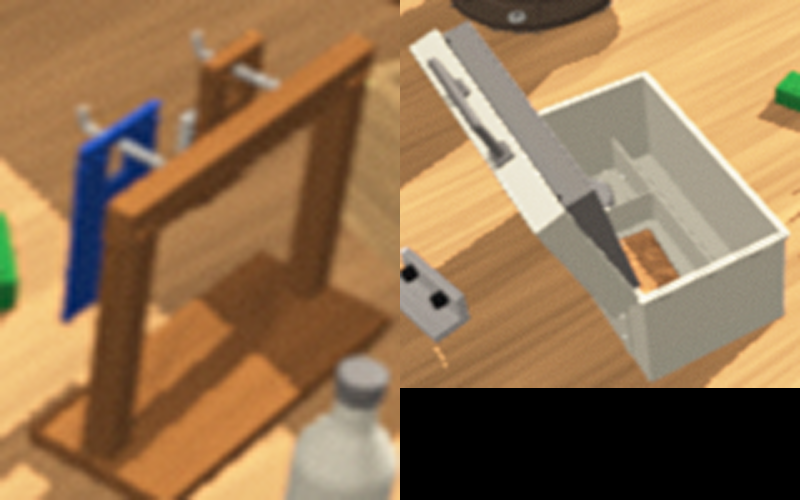

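The crops give usable corners. In the side crop, the box's front rim corners are at (42,317) and (333,352), and the hooks' tips are at (577,122) and (587,265). In the scene crop, the box rim corners are at (640,72), (787,233) and (640,298), and the crossbar's corners are at (108,205) and (375,45). Next I'll cast rays.

```bash
cat > h.py <<'E'
from plant import r
import cv2,numpy as np
from scipy.spatial.transform import Rotation as Ro
def ray(n,u,v,c=None):
    c=c or r.get_calibration(n);R=cv2.Rodrigues(np.array(c["rvec"]))[0]
    return -R.T@np.array(c["tvec"]).ravel(),R.T@np.linalg.inv(c["K"])@[u,v,1]
def onz(n,u,v,z,c=None):
    o,d=ray(n,u,v,c);return (o+d*(z-o[2])/d[2]).round(4)
def proj(n,p,c=None):
    c=c or r.get_calibration(n);return cv2.projectPoints(np.atleast_2d(np.array(p,float)),np.array(c["rvec"]),np.array(c["tvec"]),np.array(c["K"]),None)[0][:,0].round(1)
E
python3 - <<'E'
from h import *
A=lambda x,y,z:print("side",x,y,onz("side",x/3+205,y/3+60,z))
B=lambda x,y,z:print("sideB",x,y,onz("side",(x-390)/3+205,y/3+225,z))
C=lambda x,y,z:print("scR",x,y,onz("scene",x/5+285,y/5+110,z))
D=lambda x,y,z:print("scB",x,y,onz("scene",(x-400)/2.5+85,y/2.5+150,z))
for p in [(42,317),(333,352),(82,217),(348,247)]:A(*p,.118)
for p in [(640,72),(787,233),(640,298)]:D(*p,.118)
for p in [(465,50),(487,50),(465,418),(497,418),(577,122),(587,265)]:B(*p,.19)
for p in [(540,270),(555,270),(541,353),(553,355)]:B(*p,.19 if p[1]<300 else .0905)
for p in [(108,205),(160,205),(375,45),(340,35),(82,108),(195,35)]:C(*p,.19)
for p in [(540,82),(541,160)]:B(*p,.195)
E
```

```text
side 42 317 [ 0.6543 -0.1261  0.118 ]
side 333 352 [ 0.3765 -0.0946  0.118 ]
side 82 217 [ 0.6299 -0.2731  0.118 ]
side 348 247 [ 0.3566 -0.2406  0.118 ]
scB 640 72 [ 0.3799 -0.0921  0.118 ]
scB 787 233 [ 0.6609 -0.1293  0.118 ]
scB 640 298 [ 0.6351 -0.2776  0.118 ]
sideB 465 50 [0.587  0.1831 0.19  ]
sideB 487 50 [0.5703 0.1821 0.19  ]
sideB 465 418 [0.5595 0.4534 0.19  ]
sideB 497 418 [0.5399 0.4522 0.19  ]
sideB 577 122 [0.4997 0.2407 0.19  ]
sideB 587 265 [0.4884 0.3495 0.19  ]
sideB 540 270 [0.5195 0.3549 0.19  ]
sideB 555 270 [0.5095 0.3543 0.19  ]
sideB 541 353 [0.5187 0.3723 0.0905]
sideB 553 355 [0.51   0.3732 0.0905]
scR 108 205 [0.5767 0.1793 0.19  ]
scR 160 205 [0.5947 0.2004 0.19  ]
scR 375 45 [0.5694 0.4161 0.19  ]
scR 340 35 [0.5491 0.4092 0.19  ]
scR 82 108 [0.5039 0.237  0.19  ]
scR 195 35 [0.4939 0.3441 0.19  ]
sideB 540 82 [0.5283 0.2115 0.195 ]
sideB 541 160 [0.5236 0.2758 0.195 ]
```

Estimates from the rays:
- **Box:** yaw about -7°, centre about (0.506,-0.185).
- **Brush:** about (0.515,0.350), rack yaw about 5.8°.

I'll go up and over, looking at the box with the wrist camera on the way.

>>> carry_out(
  plan=[
    [[0, 0, -0.03], [0, 0, 0], 0],
    [[0, 0, -0.03], [0, 0, 0], 0],
    [[0, 0, -0.03], [0, 0, 0], 0],
    [[0, 0, -0.03], [0, 0, 0], 0],
    [[-0.029, 0.029, 0], [0, 0, 0], 0],
    [[-0.029, 0.029, 0], [0, 0, 0], 0],
    [[-0.029, 0.029, 0], [0, 0, 0], 0],
    [[-0.029, 0.029, 0], [0, 0, 0], 0],
    [[-0.029, 0.029, 0], [0, 0, 0], 0],
    [[-0.029, 0.029, 0], [0, 0, 0], 0],
    [[-0.029, 0.029, 0], [0, 0, 0], 0],
    [[-0.029, 0.029, 0], [0, 0, 0], 0],
  ],
)

```text
time_s: 1.1
tcp_pos: [0.3283, -0.3756, 0.5245]
eef_rot: [180.0, 0.0, -166.7]
contact_force: [2.2, -0.4, 0.4]
gripper_width: 0.088
```

>>> carry_out(
  plan=[
    [[-0.029, 0.029, 0], [0, 0, 0], 0],
    [[-0.029, 0.029, 0], [0, 0, 0], 0],
    [[-0.029, 0.029, 0], [0, 0, 0], 0],
    [[-0.029, 0.029, 0], [0, 0, 0], 0],
    [[-0.029, 0.029, 0], [0, 0, 0], 0],
    [[-0.029, 0.029, 0], [0, 0, 0], 0],
    [[-0.029, 0.029, 0], [0, 0, 0], 0],
    [[-0.029, 0.029, 0], [0, 0, 0], 0],
    [[0, 0, 0], [0, 0, 3.75], 0],
    [[0, 0, 0], [0, 0, 3.75], 0],
    [[0, 0, 0], [0, 0, 0], 0],
  ],
)

```text
time_s: 2.02
tcp_pos: [0.5005, -0.0973, 0.524]
eef_rot: [180.0, -0.1, -174.2]
contact_force: [-0.7, -0.1, -0.2]
gripper_width: 0.0875
```

Run:
```python
from h import *
s=r.get_state();print(s["tcp_pos"],s["eef_rot"],s["joints"])
c=r.get_calibration("wrist");im=r.capture("wrist")
np.savez("w1.npz",K=c["K"],rvec=c["rvec"],tvec=c["tvec"]);cv2.imwrite("pics/w1.png",im[...,::-1])
```

```text
[ 0.50047832 -0.09727531  0.52402526] [ 1.79992538e+02 -7.51033895e-02 -1.74232218e+02] [ 1.10928592e+01  1.46511861e+00 -7.99390438e+00 -1.45950473e-02
 -8.06150641e+01 -9.53226924e+01]
```

View pics/w1.png

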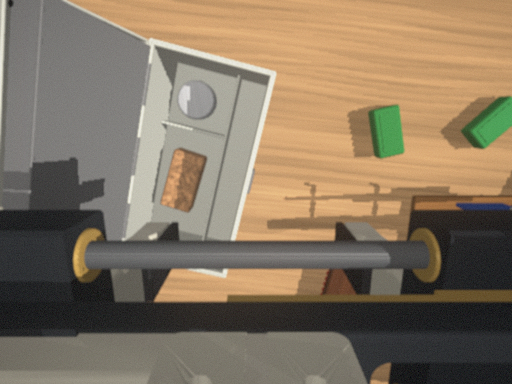

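The wrist view shows the box from above: rim corners at (275,72), (152,41) and (225,273), and the divider from (240,77) to (207,240). Only the narrow slot to its right is free.

Run:
```python
from h import *
c=dict(np.load("w1.npz"))
for u,v,z in [(275,72,.118),(152,41,.118),(225,273,.118),(240,77,.049),(207,240,.049)]:print(u,v,onz("wrist",u,v,z,c))
```

```text
275 72 [ 0.3788 -0.0883  0.118 ]
152 41 [ 0.3592 -0.2368  0.118 ]
225 273 [ 0.6525 -0.1286  0.118 ]
240 77 [ 0.3803 -0.1343  0.049 ]
207 240 [ 0.6347 -0.1664  0.049 ]
```

>>> carry_out(
  plan=[
    [[0, -0.04, 0], [0, 0, 0], 0],
    [[0, 0.04, 0], [0, 0, 0], 0],
  ],
)

```text
time_s: 2.23
tcp_pos: [0.4987, -0.1135, 0.524]
eef_rot: [-179.8, -0.2, -175.2]
contact_force: [0.2, 1.2, -0.1]
gripper_width: 0.0878
```

That last jiggle was harmless. Now to above the rack for a close look.

>>> carry_out(
  plan=[
    [[-0.013, 0.036, 0], [0, 0, 0], 0],
    [[-0.013, 0.036, 0], [0, 0, 0], 0],
    [[-0.013, 0.036, 0], [0, 0, 0], 0],
    [[-0.013, 0.036, 0], [0, 0, 0], 0],
    [[-0.013, 0.036, 0], [0, 0, 0], 0],
    [[-0.013, 0.036, 0], [0, 0, 0], 0],
    [[-0.013, 0.036, 0], [0, 0, 0], 0],
    [[-0.013, 0.036, 0], [0, 0, 0], 0],
    [[-0.013, 0.036, 0], [0, 0, 0], 0],
    [[-0.013, 0.036, 0], [0, 0, 0], 0],
    [[-0.013, 0.036, 0], [0, 0, 0], 0],
    [[-0.013, 0.036, 0], [0, 0, 0], 0],
  ],
)

```text
time_s: 3.23
tcp_pos: [0.6118, 0.3483, 0.5247]
eef_rot: [180.0, -0.0, -174.1]
contact_force: [1.1, 0.9, -0.1]
gripper_width: 0.0877
```

>>> carry_out(
  plan=[
    [[0, 0, 0], [0, 0, 0], 0],
    [[0, 0, 0], [0, 0, 0], 0],
  ],
)

```text
time_s: 3.4
tcp_pos: [0.6119, 0.349, 0.5225]
eef_rot: [-179.9, -0.1, -174.0]
contact_force: [-0.7, -0.1, -0.7]
gripper_width: 0.0878
```

Run:
```python
from h import *
s=r.get_state();print(s["tcp_pos"],s["eef_rot"],s["joints"])
c=r.get_calibration("wrist");im=r.capture("wrist")
np.savez("w2.npz",K=c["K"],rvec=c["rvec"],tvec=c["tvec"])
print(proj("wrist",[.515,.35,.19],c))
cv2.imwrite("pics/w2.png",cv2.resize(im[:260,60:460,::-1],None,fx=2,fy=2,interpolation=cv2.INTER_CUBIC))
```

```text
[0.61191007 0.34902652 0.52245253] [-1.79908314e+02 -1.44202185e-01 -1.73974484e+02] [ 4.54930611e+01  2.10812865e+01  1.64201820e+01 -2.09449335e-02
 -8.55084970e+01 -1.29465759e+02]
[[269.7  87.1]]
```

View pics/w2.png

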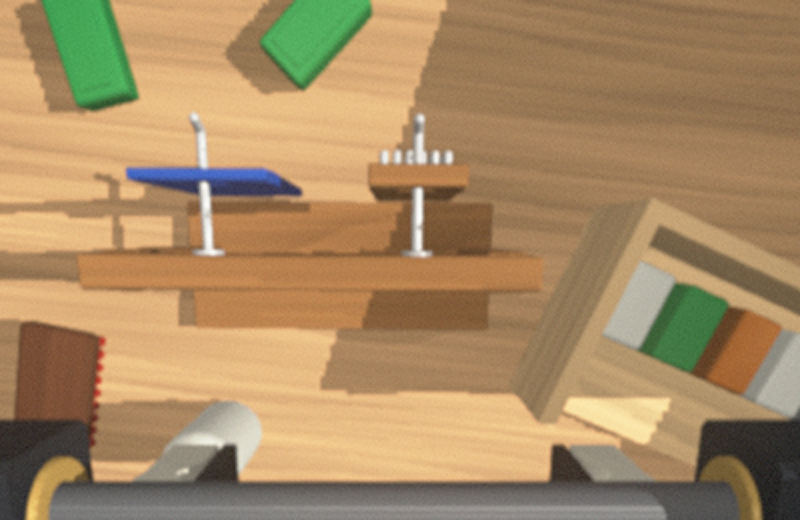

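The brush's top face is centred at (419,175) in the crop, which is (269.5,87.5) in the full image. That matches my estimate within 1 mm, and the crossbar is level in the image, so yaw -174 is right. I'll move over it and descend with the fingers straddling its width.

>>> carry_out(
  plan=[
    [[0.032, 0.0036, 0], [0, 0, 0], 0],
    [[0.032, 0.0036, 0], [0, 0, 0], 0],
    [[0.032, 0.0036, 0], [0, 0, 0], 0],
    [[0, 0, 0.03], [0, 0, 0], 0],
    [[0, 0, 0.03], [0, 0, 0], 0],
    [[0, 0, 0.03], [0, 0, 0], 0],
    [[0, 0, 0.02], [0, 0, 0], 0],
    [[0, 0, 0], [0, 0, 0], 0],
    [[0, 0, 0], [0, 0, 0], 0],
  ],
)

```text
time_s: 4.2
tcp_pos: [0.515, 0.347, 0.4151]
eef_rot: [-179.9, -0.0, -174.2]
contact_force: [0.2, 0.4, 0.9]
gripper_width: 0.0875
```

Run:
```python
from h import *
s=r.get_state();R=Ro.from_euler("xyz",s["eef_rot"],degrees=True).as_matrix()
print(s["tcp_pos"],s["eef_rot"],R.T@(np.array([.515,.35,.33])-s["tcp_pos"]))
```

```text
[0.51495937 0.34700475 0.41512652] [-1.79946217e+02 -1.41879168e-02 -1.74180200e+02] [-0.00036522  0.0030556   0.0851236 ]
```

>>> carry_out(
  plan=[
    [[0, 0.003, 0.02], [0, 0, 0], 0],
    [[0, 0, 0.02], [0, 0, 0], 0],
    [[0, 0, 0.02], [0, 0, 0], 0],
    [[0, 0, 0.015], [0, 0, 0], 0],
    [[0, 0, 0.01], [0, 0, 0], 0],
    [[0, 0, 0], [0, 0, 0], 60],
    [[0, 0, 0], [0, 0, 0], 90],
    [[0, 0, 0], [0, 0, 0], 110],
    [[0, 0, 0], [0, 0, 0], 140],
    [[0, 0, 0], [0, 0, 0], 160],
    [[0, 0, 0], [0, 0, 0], 180],
    [[0, 0, 0], [0, 0, 0], 180],
  ],
  grip_force=30,
)

```text
time_s: 5.2
tcp_pos: [0.5145, 0.3514, 0.3302]
eef_rot: [180.0, 0.0, -174.2]
contact_force: [-1.2, 0.4, 1.9]
gripper_width: 0.0495
```

>>> carry_out(
  plan=[
    [[0, 0, 0], [0, 0, 0], 180],
    [[0, 0, 0], [0, 0, 0], 180],
    [[0, 0, 0], [0, 0, 0], 180],
    [[0, 0, 0], [0, 0, 0], 180],
  ],
)

```text
time_s: 5.53
tcp_pos: [0.5146, 0.3514, 0.3302]
eef_rot: [180.0, 0.0, -174.1]
contact_force: [-0.4, -0.5, 4.3]
gripper_width: 0.05
```

>>> carry_out(
  plan=[
    [[0, 0, -0.005], [0, 0, 0], 180],
    [[0, 0, -0.005], [0, 0, 0], 180],
    [[0, 0, -0.005], [0, 0, 0], 180],
    [[0, 0, 0], [0, 0, 0], 180],
    [[0, 0, 0], [0, 0, 0], 180],
    [[0, 0, 0], [0, 0, 0], 180],
  ],
)

```text
time_s: 6.03
tcp_pos: [0.5144, 0.3513, 0.3445]
eef_rot: [180.0, -0.0, -174.2]
contact_force: [0.0, 0.8, -2.3]
gripper_width: 0.0497
```

>>> carry_out(
  plan=[
    [[0.005, 0, 0], [0, 0, 0], 180],
    [[0.005, 0, 0], [0, 0, 0], 180],
    [[0.01, 0, 0], [0, 0, 0], 180],
    [[0.01, 0, 0], [0, 0, 0], 180],
    [[0.015, 0, 0], [0, 0, 0], 180],
    [[0.015, 0, 0], [0, 0, 0], 180],
    [[0, 0, 0], [0, 0, 0], 180],
  ],
)

```text
time_s: 6.62
tcp_pos: [0.452, 0.3445, 0.3449]
eef_rot: [180.0, -0.0, -174.1]
contact_force: [-1.4, -0.4, -0.5]
gripper_width: 0.0498
```

>>> carry_out(
  plan=[
    [[0, 0, -0.02], [0, 0, 0], 180],
    [[0, 0, -0.03], [0, 0, 0], 180],
    [[0, 0, -0.03], [0, 0, 0], 180],
    [[0, 0, -0.02], [0, 0, 0], 180],
    [[0, 0, 0], [0, 0, 0], 180],
    [[0, 0, 0], [0, 0, 0], 180],
  ],
)

```text
time_s: 7.12
tcp_pos: [0.4543, 0.3452, 0.446]
eef_rot: [179.9, 0.1, -174.1]
contact_force: [0.3, 0.6, -2.1]
gripper_width: 0.0498
```

Run:
```python
from h import *
s=r.get_state();print(s["tcp_pos"],s["eef_rot"],s["contact_force"],s["joints"])
c=r.get_calibration("wrist");w=r.capture("wrist");d=r.capture("side")
cv2.imwrite("pics/g1.png",np.hstack([cv2.resize(w,(400,300)),cv2.resize(d[200:384,180:400],(400,300))])[...,::-1])
```

```text
[0.45430676 0.34522042 0.44596514] [ 1.79860481e+02  1.01500450e-01 -1.74140677e+02] [ 0.27788459  0.60947673 -2.10047591] [ 5.68694241e+01  9.27810770e+00 -9.15570526e+00 -9.38154114e-03
 -7.13938830e+01 -1.41006998e+02]
```

View pics/g1.png

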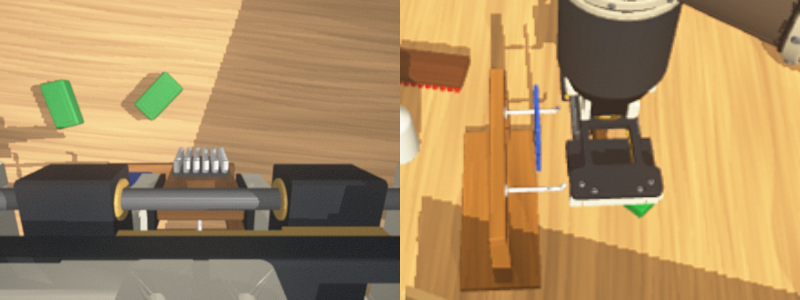

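The brush is held, off the hook and upright, with its bristles on the tool +x side. The scraper is still hanging. I'll turn to the box yaw and move over the slot.

>>> carry_out(
  plan=[
    [[0, 0, -0.02], [0, 0, -7], 180],
    [[0, 0, 0], [0, 0, -7], 180],
    [[0, 0, 0], [0, 0, -7], 180],
    [[0, 0, 0], [0, 0, -7], 180],
    [[0, 0, 0], [0, 0, -7], 180],
    [[0, 0, 0], [0, 0, -7], 180],
    [[0, 0, 0], [0, 0, -7], 180],
    [[0, 0, 0], [0, 0, -7], 180],
    [[0, 0, 0], [0, 0, -7], 180],
    [[0, 0, 0], [0, 0, -7], 180],
    [[0, 0, 0], [0, 0, -7], 180],
    [[0, 0, 0], [0, 0, 0], 180],
  ],
)

```text
time_s: 8.22
tcp_pos: [0.4545, 0.3452, 0.4631]
eef_rot: [179.9, -0.1, -96.8]
contact_force: [-0.1, 1.1, -1.0]
gripper_width: 0.0496
```

>>> carry_out(
  plan=[
    [[0.02, -0.005, 0], [0, 0, 0], 180],
    [[0.036, -0.0092, 0], [0, 0, 0], 180],
    [[0.036, -0.0092, 0], [0, 0, 0], 180],
    [[0.036, -0.0092, 0], [0, 0, 0], 180],
    [[0.036, -0.0092, 0], [0, 0, 0], 180],
    [[0.036, -0.0092, 0], [0, 0, 0], 180],
    [[0.036, -0.0092, 0], [0, 0, 0], 180],
    [[0.036, -0.0092, 0], [0, 0, 0], 180],
    [[0.036, -0.0092, 0], [0, 0, 0], 180],
    [[0.036, -0.0092, 0], [0, 0, 0], 180],
    [[0.036, -0.0092, 0], [0, 0, 0], 180],
    [[0.036, -0.0092, 0], [0, 0, 0], 180],
  ],
)

```text
time_s: 9.22
tcp_pos: [0.5078, -0.0825, 0.4639]
eef_rot: [179.9, -0.0, -97.4]
contact_force: [0.8, 1.1, -1.3]
gripper_width: 0.0499
```

>>> carry_out(
  plan=[
    [[0.03, -0.0092, 0], [0, 0, 0], 180],
    [[0.02, -0.0042, 0], [0, 0, 0], 180],
    [[0, 0, 0], [0, 0, 0], 180],
    [[0, 0, 0], [0, 0, 0], 180],
  ],
)

```text
time_s: 9.55
tcp_pos: [0.5151, -0.1331, 0.4634]
eef_rot: [179.9, -0.0, -97.5]
contact_force: [-0.2, 0.3, -1.6]
gripper_width: 0.0497
```

Run:
```python
from h import *
s=r.get_state();R=Ro.from_euler("xyz",s["eef_rot"],degrees=True).as_matrix()
print(s["tcp_pos"],s["eef_rot"],s["joints"],R.T@(np.array([.5144,-.1317,.26])-s["tcp_pos"]))
c=r.get_calibration("wrist");w=r.capture("wrist");d=r.capture("side")
np.savez("w3.npz",K=c["K"],rvec=c["rvec"],tvec=c["tvec"])
cv2.imwrite("pics/g2.png",np.hstack([cv2.resize(w[:330],(512,440)),cv2.resize(d[60:216,200:302],(288,440))])[...,::-1])
```

```text
[ 0.51512821 -0.13310517  0.46338358] [ 1.79869399e+02 -1.65313262e-02 -9.75220045e+01] [ 6.63625024e+00  5.06927214e+00 -1.18178208e+01 -1.66217201e-02
 -7.32435851e+01 -1.41534633e+01] [-0.00135643  0.00044229  0.20338473]
```

View pics/g2.png

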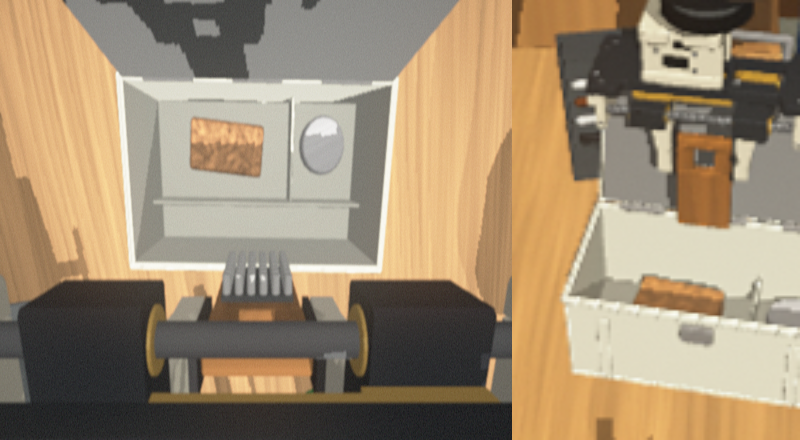

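The brush hangs straight in the fingers above the box. The front rim runs along rows 268–270 of the view (about 202 full) and the divider along row 203 (about 152 full). Rays give the final correction.

Run:
```python
from h import *
c=dict(np.load("w3.npz"));s=np.array([.51513,-.13311,.46338]);R=Ro.from_euler("xyz",[179.87,0,-97.5],degrees=True).as_matrix()
for u,v,z in [(132,268,.118),(380,270,.118),(380,263,.118),(256,203,.049),(120,75,.118),(395,80,.118),(155,202,.049),(357,206,.049)]:
    p=onz("wrist",u,v*.75,z,c);print(u,v,p,(R.T@(p-s)).round(4))
```

```text
132 268 [ 0.6572 -0.128   0.118 ] [-0.0236 -0.141   0.3451]
380 270 [ 0.3793 -0.089   0.118 ] [-0.026   0.1396  0.3457]
380 263 [ 0.3791 -0.0952  0.118 ] [-0.0198  0.139   0.3457]
256 203 [ 0.512  -0.1562  0.049 ] [ 0.0233 -0.0009  0.4144]
120 75 [ 0.6339 -0.2773  0.118 ] [ 0.1275 -0.1374  0.3451]
395 80 [ 0.3595 -0.2374  0.118 ] [0.1237 0.1399 0.3457]
155 202 [ 0.6434 -0.1747  0.049 ] [ 0.0245 -0.1335  0.4141]
357 206 [ 0.3803 -0.1357  0.049 ] [0.0202 0.1324 0.4147]
```

>>> carry_out(
  plan=[
    [[-0.0025, 0, 0], [0, 0, 0.5], 180],
    [[0, 0, 0.025], [0, 0, 0], 180],
    [[0, 0, 0.025], [0, 0, 0], 180],
    [[0, 0, 0.025], [0, 0, 0], 180],
    [[0, 0, 0.025], [0, 0, 0], 180],
    [[0, 0, 0.025], [0, 0, 0], 180],
    [[0, 0, 0.025], [0, 0, 0], 180],
    [[0, 0, 0.025], [0, 0, 0], 180],
    [[0, 0, 0.02], [0, 0, 0], 180],
    [[0, 0, 0.01], [0, 0, 0], 180],
    [[0, 0, 0], [0, 0, 0], 180],
    [[0, 0, 0], [0, 0, 0], 180],
  ],
)

```text
time_s: 10.65
tcp_pos: [0.5161, -0.1289, 0.2601]
eef_rot: [180.0, -0.0, -97.6]
contact_force: [0.9, -0.2, -1.3]
gripper_width: 0.0498
```

>>> carry_out(
  plan=[
    [[0, 0, 0.003], [0, 0, 0], 180],
    [[0, 0, 0.003], [0, 0, 0], 180],
    [[0, 0, 0.003], [0, 0, 0], 180],
    [[0, 0, 0], [0, 0, 0], 180],
    [[0, 0, 0], [0, 0, 0], 180],
  ],
)

```text
time_s: 11.07
tcp_pos: [0.5156, -0.1296, 0.2509]
eef_rot: [-180.0, 0.0, -97.7]
contact_force: [0.2, 0.0, -0.7]
gripper_width: 0.0499
```

>>> carry_out(
  plan=[
    [[0, 0, 0.0025], [0, 0, 0], 180],
    [[0, 0, 0.002], [0, 0, 0], 180],
    [[0, 0, 0], [0, 0, 0], 180],
    [[0, 0, 0], [0, 0, 0], 180],
  ],
)

```text
time_s: 11.4
tcp_pos: [0.5156, -0.1296, 0.246]
eef_rot: [180.0, -0.0, -97.7]
contact_force: [-1.4, -0.1, -0.9]
gripper_width: 0.0501
```

>>> carry_out(
  plan=[
    [[0, 0, 0.001], [0, 0, 0], 180],
    [[0, 0, 0], [0, 0, 0], 180],
    [[0, 0, 0], [0, 0, 0], 180],
  ],
)

```text
time_s: 11.65
tcp_pos: [0.5157, -0.1296, 0.2451]
eef_rot: [180.0, -0.0, -97.7]
contact_force: [0.0, 0.7, -0.9]
gripper_width: 0.0494
```

>>> carry_out(
  plan=[
    [[0, 0, 0.001], [0, 0, 0], 180],
    [[0, 0, 0], [0, 0, 0], 180],
    [[0, 0, 0], [0, 0, 0], 180],
  ],
)

```text
time_s: 11.9
tcp_pos: [0.5157, -0.1296, 0.2449]
eef_rot: [-180.0, -0.0, -97.6]
contact_force: [-2.0, 0.9, 5.7]
gripper_width: 0.0497
```

Floor contact at 5.7 N. I'll release and rise straight up.

>>> carry_out(
  plan=[
    [[0, 0, 0], [0, 0, 0], 105],
    [[0, 0, 0], [0, 0, 0], 100],
    [[0, 0, 0], [0, 0, 0], 90],
    [[0, 0, 0], [0, 0, 0], 75],
    [[0, 0, 0], [0, 0, 0], 60],
    [[0, 0, 0], [0, 0, 0], 60],
    [[0, 0, 0], [0, 0, 0], 60],
  ],
)

```text
time_s: 12.48
tcp_pos: [0.5157, -0.1296, 0.2441]
eef_rot: [180.0, -0.0, -97.7]
contact_force: [0.9, -0.2, -0.3]
gripper_width: 0.0666
```

>>> carry_out(
  plan=[
    [[0, 0, -0.01], [0, 0, 0], 60],
    [[0, 0, -0.02], [0, 0, 0], 60],
    [[0, 0, -0.03], [0, 0, 0], 60],
    [[0, 0, -0.04], [0, 0, 0], 60],
    [[0, 0, -0.04], [0, 0, 0], 60],
    [[0, 0, -0.04], [0, 0, 0], 60],
    [[0, 0, -0.04], [0, 0, 0], 60],
    [[-0.03, 0, 0], [0, 0, 0], 60],
    [[-0.04, 0, 0], [0, 0, 0], 60],
    [[-0.04, 0, 0], [0, 0, 0], 0],
    [[0, 0, 0], [0, 0, 0], 0],
  ],
)

```text
time_s: 13.4
tcp_pos: [0.5306, -0.0162, 0.4652]
eef_rot: [-179.9, 0.1, -97.5]
contact_force: [1.0, -0.9, -0.9]
gripper_width: 0.0753
```

Run:
```python
from h import *
s=r.get_state();print(s["tcp_pos"],s["eef_rot"],s["contact_force"])
c=r.get_calibration("wrist");w=r.capture("wrist");d=r.capture("side");e=r.capture("scene")
np.savez("w4.npz",K=c["K"],rvec=c["rvec"],tvec=c["tvec"])
cv2.imwrite("pics/g3.png",np.hstack([cv2.resize(w[:330],(512,440)),cv2.resize(d[60:216,200:302],(288,440))])[...,::-1])
cv2.imwrite("pics/e3.png",e[...,::-1])
```

```text
[ 0.53064212 -0.01616734  0.465232  ] [-1.79908953e+02  9.35647020e-02 -9.74821828e+01] [ 1.0285019  -0.90684283 -0.86723326]
```

View pics/g3.png

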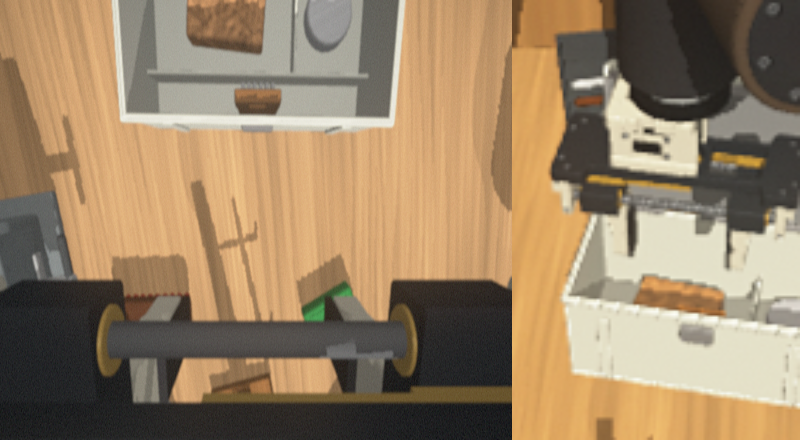

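The brush stands upright in the slot, its top at about (257,92) in the left view, clear of divider and wall. Next I'll check the handle estimate and the route to it.

```bash
cat >> h.py <<'E'
yw=np.radians(-7.8);H=np.array([.4973,-.2573,.12]);X=np.array([np.cos(yw),np.sin(yw),0]);Y=np.array([-np.sin(yw),np.cos(yw),0])
def bar(q):return H+Y*(.192*np.cos(q)-.016*np.sin(q))+np.array([0,0,.192*np.sin(q)+.016*np.cos(q)])
E
python3 - <<'E'
from h import *
c=dict(np.load("w4.npz"))
for v in(88,98,115):print(v,[((onz("wrist",257,v*.75,z,c)-H)@Y-.075).round(4) for z in(.105,.005)])
b=bar(1.95);print(b);print(proj("side",[b-.048*X,b,b+.048*X]),proj("scene",[b-.048*X,b,b+.048*X]))
print("seen side 265,71.7..300,74.3 ; scene 100,176..124,214")
# triangulate midpoints
o1,d1=ray("side",282.5,73);o2,d2=ray("scene",112,195)
t=np.linalg.lstsq(np.c_[d1,-d2],o2-o1,rcond=None)[0];print(o1+d1*t[0],o2+d2*t[1])
E
```

```text
88 [np.float64(0.0487), np.float64(0.0333)]
98 [np.float64(0.0561), np.float64(0.0429)]
115 [np.float64(0.069), np.float64(0.0595)]
[ 0.48563686 -0.34244296  0.29243737]
[[297.8  73.7]
 [281.3  72. ]
 [264.9  70.3]] [[ 97.6 174.9]
 [106.2 187.1]
 [115.4 200. ]]
seen side 265,71.7..300,74.3 ; scene 100,176..124,214
[ 0.48190222 -0.34576451  0.28698621] [ 0.49569749 -0.33806225  0.27502446]
```

The brush base and top both agree with upright at box y of about 0.053. The predicted handle matches the image to a few pixels. I'll rise, turn 90° and go above the bar.

>>> carry_out(
  plan=[
    [[0, 0, -0.035], [0, 0, -6.9], 0],
    [[0, 0, -0.035], [0, 0, -6.9], 0],
    [[0, 0, 0], [0, 0, -6.9], 0],
    [[0, 0, 0], [0, 0, -6.9], 0],
    [[0, 0, 0], [0, 0, -6.9], 0],
    [[0, 0, 0], [0, 0, -6.9], 0],
    [[0, 0, 0], [0, 0, -6.9], 0],
    [[0, 0, 0], [0, 0, -6.9], 0],
    [[0, 0, 0], [0, 0, -6.9], 0],
    [[0, 0, 0], [0, 0, -6.9], 0],
    [[0, 0, 0], [0, 0, -6.9], 0],
    [[0, 0, 0], [0, 0, -6.9], 0],
  ],
)

```text
time_s: 14.55
tcp_pos: [0.53, -0.022, 0.5344]
eef_rot: [180.0, 0.0, -14.6]
contact_force: [0.0, 0.8, 0.5]
gripper_width: 0.0876
```

>>> carry_out(
  plan=[
    [[0, 0, 0], [0, 0, -6.9], 0],
    [[0, 0.0365, 0], [0, 0, 0], 0],
    [[0, 0.0365, 0], [0, 0, 0], 0],
    [[0, 0.0365, 0], [0, 0, 0], 0],
    [[0, 0.0365, 0], [0, 0, 0], 0],
    [[0, 0.0365, 0], [0, 0, 0], 0],
    [[0, 0.0365, 0], [0, 0, 0], 0],
    [[0, 0.0365, 0], [0, 0, 0], 0],
    [[0, 0.0365, 0], [0, 0, 0], 0],
    [[0, 0.0365, 0], [0, 0, 0], 0],
    [[0, 0, 0], [0, 0, 0], 0],
    [[0, 0, 0], [0, 0, 0], 0],
  ],
)

```text
time_s: 15.55
tcp_pos: [0.4833, -0.3488, 0.5336]
eef_rot: [-180.0, 0.1, -8.3]
contact_force: [0.4, 0.0, -0.4]
gripper_width: 0.0872
```

Run:
```python
from h import *
s=r.get_state();R=Ro.from_euler("xyz",s["eef_rot"],degrees=True).as_matrix()
print(s["tcp_pos"],s["eef_rot"],s["joints"],R.T@(bar(1.95)+[0,0,.159]-s["tcp_pos"]))
c=r.get_calibration("wrist");w=r.capture("wrist")
np.savez("w5.npz",K=c["K"],rvec=c["rvec"],tvec=c["tvec"]);b=bar(1.95)
print(proj("wrist",[b-.048*X,b,b+.048*X],c))
cv2.imwrite("pics/g4.png",w[...,::-1])
```

```text
[ 0.483299   -0.34881776  0.53363651] [-1.79995408e+02  8.47150985e-02 -8.26066422e+00] [-1.70450679e+01  1.00139163e+01  2.86607215e+00  8.46380331e-03
 -8.29365786e+01  9.87833533e+01] [ 0.00151923 -0.00663797  0.08219751]
[[247.3 260.6]
 [246.3 203.8]
 [245.2 140.8]]
```

View pics/g4.png

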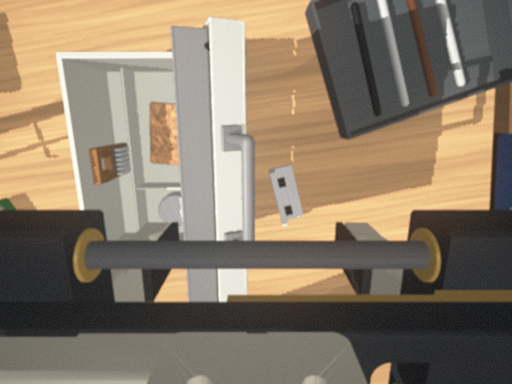

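The bar runs along column 249 from row 140 to 240. I had predicted column 246, so it is 2 mm further to -y. I'll descend onto it and pinch lightly.

>>> carry_out(
  plan=[
    [[0, -0.0045, 0.02], [0, 0, 0], 0],
    [[0, 0, 0.02], [0, 0, 0], 0],
    [[0, 0, 0.02], [0, 0, 0], 0],
    [[0, 0, 0.015], [0, 0, 0], 0],
    [[0, 0, 0.007], [0, 0, 0], 0],
    [[0, 0, 0], [0, 0, 0], 80],
    [[0, 0, 0], [0, 0, 0], 130],
    [[0, 0, 0], [0, 0, 0], 180],
    [[0, 0, 0], [0, 0, 0], 220],
    [[0, 0, 0], [0, 0, 0], 255],
    [[0, 0, 0], [0, 0, 0], 255],
    [[0, 0, 0], [0, 0, 0], 255],
  ],
  grip_force=10,
)

```text
time_s: 16.6
tcp_pos: [0.4855, -0.3414, 0.4525]
eef_rot: [180.0, -0.0, -8.0]
contact_force: [-0.3, -0.4, -0.7]
gripper_width: 0.0465
```

>>> carry_out(
  plan=[
    [[0, 0, 0], [0, 0, 0], 255],
    [[0, 0, 0], [0, 0, 0], 255],
    [[0, 0, 0], [0, 0, 0], 255],
    [[0, 0, 0], [0, 0, 0], 255],
  ],
)

```text
time_s: 16.93
tcp_pos: [0.4855, -0.3414, 0.4521]
eef_rot: [-180.0, 0.0, -8.0]
contact_force: [0.3, -0.6, 0.4]
gripper_width: 0.02
```

Run:
```python
from h import *
s=r.get_state();p=s["tcp_pos"]-[0,0,.159];d=p-H
print(s["tcp_pos"],s["eef_rot"],s["contact_force"],s["gripper_width"],"box y,z",d@Y,d[2],"R",np.hypot(d@Y,d[2]),"want",np.hypot(.192,.016))
g=s["tcp_pos"]-(bar(1.95)+[0,0,.159]);print(g)
for n in(13,):
  q=np.concatenate([np.linspace(1.95,0.0,31)]);P=np.array([bar(a) for a in q]);
  R=Ro.from_euler("xyz",[180,0,s["eef_rot"][2]],degrees=True).as_matrix()
  print((np.diff(P,axis=0)@R*1e3).round(1).tolist())
```

```text
[ 0.48545435 -0.3414338   0.45212665] [-1.79999667e+02  6.20077560e-03 -7.96242865e+00] [ 0.27120094 -0.58388864  0.38816613] 0.019979842883163897 box y,z -0.0849630174253108 0.17312664952653478 R 0.192851111239467 want 0.19266551326067674
[-0.00018251  0.00100916  0.00068928]
[[-0.0, -11.4, -5.2], [-0.0, -11.7, -4.5], [-0.0, -12.0, -3.7], [-0.0, -12.2, -2.9], [-0.0, -12.3, -2.1], [-0.0, -12.5, -1.3], [-0.0, -12.5, -0.5], [-0.0, -12.5, 0.3], [-0.0, -12.5, 1.1], [-0.0, -12.4, 1.9], [-0.0, -12.2, 2.7], [-0.0, -12.0, 3.5], [-0.0, -11.8, 4.3], [-0.0, -11.5, 5.1], [-0.0, -11.1, 5.8], [-0.0, -10.7, 6.5], [-0.0, -10.3, 7.2], [-0.0, -9.8, 7.8], [-0.0, -9.2, 8.4], [-0.0, -8.7, 9.0], [-0.0, -8.1, 9.6], [-0.0, -7.4, 10.1], [-0.0, -6.8, 10.5], [-0.0, -6.1, 11.0], [-0.0, -5.3, 11.3], [-0.0, -4.6, 11.6], [-0.0, -3.8, 11.9], [-0.0, -3.0, 12.1], [-0.0, -2.2, 12.3], [-0.0, -1.4, 12.4]]
```

Still closing (20 mm); I'll wait for contact.

>>> carry_out(
  plan=[
    [[0, 0, 0], [0, 0, 0], 255],
    [[0, 0, 0], [0, 0, 0], 255],
    [[0, 0, 0], [0, 0, 0], 255],
    [[0, 0, 0], [0, 0, 0], 255],
    [[0, 0, 0], [0, 0, 0], 255],
    [[0, 0, 0], [0, 0, 0], 255],
  ],
)

```text
time_s: 17.43
tcp_pos: [0.4855, -0.3415, 0.4522]
eef_rot: [180.0, -0.0, -8.0]
contact_force: [0.1, -0.6, 1.0]
gripper_width: 0.0098
```

Bar pinched (9.8 mm). Now I'll lower the lid along its arc.

>>> carry_out(
  plan=[
    [[0, -0.0114, -0.0052], [0, 0, 0], 255],
    [[0, -0.0117, -0.0045], [0, 0, 0], 255],
    [[0, -0.012, -0.0037], [0, 0, 0], 255],
    [[0, -0.0122, -0.0029], [0, 0, 0], 255],
    [[0, -0.0123, -0.0021], [0, 0, 0], 255],
    [[0, -0.0125, -0.0013], [0, 0, 0], 255],
    [[0, -0.0125, -0.0005], [0, 0, 0], 255],
    [[0, -0.0125, 0.0003], [0, 0, 0], 255],
    [[0, -0.0125, 0.0011], [0, 0, 0], 255],
    [[0, -0.0124, 0.0019], [0, 0, 0], 255],
    [[0, 0, 0], [0, 0, 0], 255],
    [[0, 0, 0], [0, 0, 0], 255],
  ],
)

```text
time_s: 18.43
tcp_pos: [0.5027, -0.2194, 0.4689]
eef_rot: [-180.0, -0.0, -7.9]
contact_force: [1.4, -0.5, 2.5]
gripper_width: 0.0094
```

```bash
cat >> h.py <<'E'
def lid():
    s=r.get_state();d=s["tcp_pos"]-[0,0,.159]-H;y,z=d@Y,d[2]
    print("R",np.hypot(y,z)-.19267,"q",np.arctan2(z,y)-np.arctan2(.016,.192),"x",d@X,s["contact_force"],s["gripper_width"],s["eef_rot"],s["joints"][5])
E
python3 -c "from h import *;lid()"
```

```text
R 0.0010850962442500722 q 1.2885851659469458 x 0.0002320753241811168 [ 1.44061881 -0.45555738  2.45574352] 0.009397744770075081 [-1.79972932e+02 -1.23120209e-02 -7.86946105e+00] 85.25491911820478
```

>>> carry_out(
  plan=[
    [[0, -0.0122, 0.0032], [0, 0, 0], 255],
    [[0, -0.012, 0.0037], [0, 0, 0], 255],
    [[0, -0.0118, 0.0045], [0, 0, 0], 255],
    [[0, -0.0115, 0.0051], [0, 0, 0], 255],
    [[0, -0.0111, 0.0058], [0, 0, 0], 255],
    [[0, -0.0107, 0.0065], [0, 0, 0], 255],
    [[0, -0.0103, 0.0072], [0, 0, 0], 255],
    [[0, -0.0098, 0.0078], [0, 0, 0], 255],
    [[0, -0.0092, 0.0084], [0, 0, 0], 255],
    [[0, -0.0087, 0.009], [0, 0, 0], 255],
    [[0, 0, 0], [0, 0, 0], 255],
    [[0, 0, 0], [0, 0, 0], 255],
  ],
)

```text
time_s: 19.43
tcp_pos: [0.5174, -0.1132, 0.4067]
eef_rot: [-180.0, 0.1, -7.9]
contact_force: [3.9, 0.9, -0.8]
gripper_width: 0.0093
```

```bash
python3 -c "from h import *;lid()"
```

```text
R 0.0008491371943318837 q 0.6371906974347695 x 0.0003272604263151255 [ 3.89445723  0.92067142 -0.82782414] 0.009344563593789275 [-1.79981170e+02  6.50607305e-02 -7.91908383e+00] 73.22641759840062
```

>>> carry_out(
  plan=[
    [[0, -0.0081, 0.0096], [0, 0, 0], 255],
    [[0, -0.0074, 0.0101], [0, 0, 0], 255],
    [[0, -0.0068, 0.0105], [0, 0, 0], 255],
    [[0, -0.0061, 0.011], [0, 0, 0], 255],
    [[0, -0.0053, 0.0113], [0, 0, 0], 255],
    [[0, -0.0046, 0.0116], [0, 0, 0], 255],
    [[0, -0.0035, 0.0119], [0, 0, 0], 255],
    [[0, -0.0025, 0.0115], [0, 0, 0], 255],
    [[0, -0.001, 0.008], [0, 0, 0], 255],
    [[0, 0, 0], [0, 0, 0], 255],
    [[0, 0, 0], [0, 0, 0], 255],
  ],
)

```text
time_s: 20.35
tcp_pos: [0.5235, -0.0688, 0.3112]
eef_rot: [-180.0, 0.1, -8.0]
contact_force: [3.6, 3.8, 0.1]
gripper_width: 0.0096
```

```bash
python3 -c "from h import *;lid()"
```

```text
R 0.0003626258696291518 q 0.08446127863838106 x 0.0003763867512767038 [3.62365357 3.83843871 0.05850565] 0.009582320104311263 [-1.79987357e+02  6.21027212e-02 -7.95103215e+00] 68.27402315447684
```

>>> carry_out(
  plan=[
    [[0, -0.001, 0.005], [0, 0, 0], 255],
    [[0, 0, 0.005], [0, 0, 0], 255],
    [[0, 0, 0.003], [0, 0, 0], 255],
    [[0, 0, 0], [0, 0, 0], 255],
    [[0, 0, 0], [0, 0, 0], 255],
  ],
)

```text
time_s: 20.77
tcp_pos: [0.5236, -0.0676, 0.2987]
eef_rot: [-179.9, 0.0, -8.0]
contact_force: [1.6, 6.9, -0.6]
gripper_width: 0.0099
```

>>> carry_out(
  plan=[
    [[0, 0, 0.002], [0, 0, 0], 255],
    [[0, 0, 0.0015], [0, 0, 0], 255],
    [[0, 0, 0], [0, 0, 0], 255],
    [[0, 0, 0], [0, 0, 0], 255],
  ],
)

```text
time_s: 21.1
tcp_pos: [0.5238, -0.0676, 0.2965]
eef_rot: [-179.9, -0.1, -7.9]
contact_force: [-0.6, 8.4, 8.9]
gripper_width: 0.0093
```

>>> carry_out(
  plan=[
    [[0, -0.001, 0.001], [0, 0, 0], 255],
    [[0, 0, 0.001], [0, 0, 0], 255],
    [[0, 0, 0], [0, 0, 0], 255],
    [[0, 0, 0], [0, 0, 0], 255],
  ],
)

```text
time_s: 21.43
tcp_pos: [0.524, -0.0673, 0.2951]
eef_rot: [-180.0, -0.1, -7.9]
contact_force: [-1.4, 3.1, 12.3]
gripper_width: 0.0091
```

Run:
```python
from h import *
lid();d=r.capture("side");e=r.capture("scene")
k=lambda i,s:cv2.resize(i,s,interpolation=cv2.INTER_CUBIC)
cv2.imwrite("pics/g5.png",np.hstack([k(d[90:220,190:350],(480,390)),k(e[150:310,90:250],(320,390))])[...,::-1])
# rim/lid marks
for q in(0,.05):
  f=lambda a,o:H+Y*(a*np.cos(q)-o*np.sin(q))+[0,0,a*np.sin(q)+o*np.cos(q)]
  print(q,proj("side",[f(.15,0)-.14*X,f(.15,0)+.14*X,f(.15,.03)+.14*X]),proj("scene",[f(.15,0)+.14*X,f(.15,.03)+.14*X]))
```

```text
R -0.0001477586301732725 q 0.000788349754687917 x 0.0007179213403621484 [-1.44795801  3.10311114 12.2830381 ] 0.009054372812977208 [-1.79981166e+02 -1.18395822e-01 -7.93023366e+00] 68.07303536321871
0 [[315.3 178.1]
 [218.3 164.8]
 [217.5 157.3]] [[239.  241.2]
 [239.1 232. ]]
0.05 [[315.5 176.2]
 [218.1 162.9]
 [217.4 155. ]] [[239.  239. ]
 [238.5 230. ]]
```

View pics/g5.png

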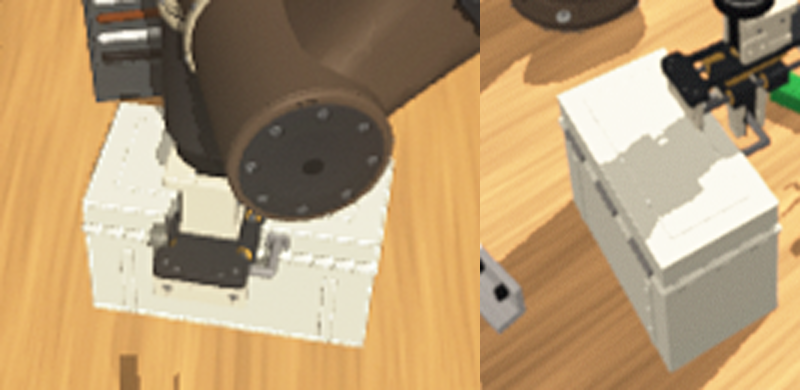

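The lid looks flush: its seam sits on the rim in both crops. The computed q is 0.001 with 12 N against the stop, so it is closed. Now I'll raise the outer lid gently along its arc.

>>> carry_out(
  plan=[
    [[0, 0.0004, -0.004], [0, 0, 0], 255],
    [[0, 0.001, -0.0084], [0, 0, 0], 255],
    [[0, 0.0022, -0.0123], [0, 0, 0], 255],
    [[0, 0.003, -0.0121], [0, 0, 0], 255],
    [[0, 0.0038, -0.0119], [0, 0, 0], 255],
    [[0, 0.0046, -0.0116], [0, 0, 0], 255],
    [[0, 0.0053, -0.0113], [0, 0, 0], 255],
    [[0, 0.0061, -0.011], [0, 0, 0], 255],
    [[0, 0, 0], [0, 0, 0], 255],
    [[0, 0, 0], [0, 0, 0], 255],
  ],
)

```text
time_s: 22.37
tcp_pos: [0.5203, -0.0926, 0.3774]
eef_rot: [-179.8, -0.1, -8.0]
contact_force: [1.0, 11.6, 4.8]
gripper_width: 0.0092
```

```bash
python3 -c "from h import *;lid()"
```

```text
R 0.0005202709008065298 q 0.4513286950842641 x 0.00039742046603389154 [ 0.99740689 11.55444454  4.77034536] 0.009247270485931894 [-1.79808720e+02 -1.37429145e-01 -7.98150039e+00] 70.96145508439147
```

>>> carry_out(
  plan=[
    [[0, -0.0015, 0], [0, 0, 0], 255],
    [[0, 0, 0], [0, 0, 0], 255],
    [[0, 0, 0], [0, 0, 0], 255],
  ],
)

```text
time_s: 22.62
tcp_pos: [0.5205, -0.0917, 0.3765]
eef_rot: [-179.9, -0.1, -8.0]
contact_force: [3.1, 5.1, 2.5]
gripper_width: 0.0094
```

>>> carry_out(
  plan=[
    [[0, 0.0058, -0.0105], [0, 0, 0], 255],
    [[0, 0.0074, -0.0101], [0, 0, 0], 255],
    [[0, 0.0081, -0.0096], [0, 0, 0], 255],
    [[0, 0.0087, -0.009], [0, 0, 0], 255],
    [[0, 0.0092, -0.0084], [0, 0, 0], 255],
    [[0, 0.0098, -0.0078], [0, 0, 0], 255],
    [[0, 0.0055, -0.0039], [0, 0, 0], 255],
    [[0, 0, 0], [0, 0, 0], 255],
    [[0, 0, 0], [0, 0, 0], 255],
    [[0, 0, 0], [0, 0, 0], 255],
    [[0, 0, 0], [0, 0, 0], 255],
  ],
)

```text
time_s: 23.53
tcp_pos: [0.5128, -0.1454, 0.4372]
eef_rot: [-179.9, -0.1, -7.9]
contact_force: [-0.8, 10.0, 13.0]
gripper_width: 0.0097
```

Run:
```python
from h import *
lid();d=r.capture("side");e=r.capture("scene");w=r.capture("wrist")
k=lambda i,s:cv2.resize(i,s,interpolation=cv2.INTER_CUBIC)
cv2.imwrite("pics/g6.png",np.vstack([np.hstack([k(d[60:220,190:350],(300,300)),k(e[130:310,80:260],(300,300))]),np.hstack([k(w,(300,240)),k(d[215:384,180:350],(300,240))])])[...,::-1])
```

```text
R 0.001752329852109713 q 0.867341496469677 x 0.00018211477771156421 [-0.78700436  9.99360755 13.02335128] 0.009697368931265823 [-1.79897085e+02 -1.22588691e-01 -7.93547974e+00] 76.85521134297983
```

View pics/g6.png

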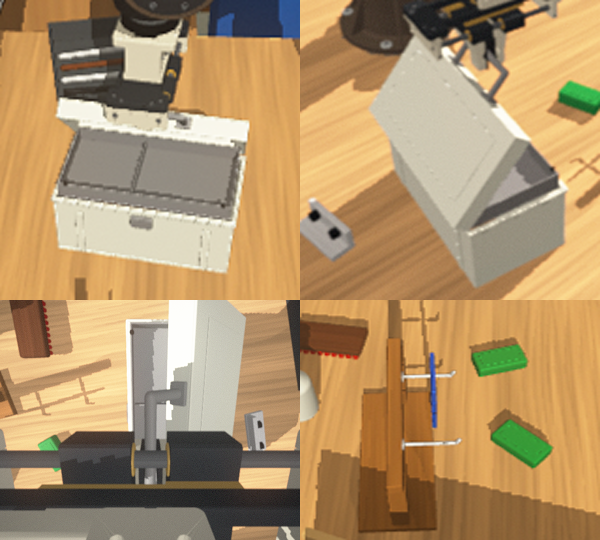

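The inner lid lies shut, the outer is up at about 50° in the fingers, and the scraper and wax blocks are untouched. There is a residual outward push of about 16 N, so I'll ease it.

>>> carry_out(
  plan=[
    [[0, -0.001, -0.0015], [0, 0, 0], 255],
    [[0, 0, 0], [0, 0, 0], 255],
    [[0, 0, 0], [0, 0, 0], 255],
    [[0, 0, 0], [0, 0, 0], 255],
  ],
)

```text
time_s: 24.02
tcp_pos: [0.513, -0.145, 0.4374]
eef_rot: [-180.0, -0.0, -8.0]
contact_force: [2.7, 3.4, 3.2]
gripper_width: 0.0091
```

```bash
python3 -c "from h import *;lid()"
```

```text
R 0.0020740878951061303 q 0.8664351687384303 x 0.00034125371400767543 [2.74993566 3.43475204 3.18409331] 0.009139508492358386 [-1.79985925e+02 -2.14730305e-02 -7.96115398e+00] 76.7475031460769
```

>>> carry_out(
  plan=[
    [[0, 0, 0], [0, 0, 0], 255],
    [[0, 0, 0], [0, 0, 0], 255],
    [[0, 0, 0], [0, 0, 0], 255],
    [[0, 0, 0], [0, 0, 0], 255],
    [[0, 0, 0], [0, 0, 0], 255],
    [[0, 0, 0], [0, 0, 0], 255],
  ],
)

```text
time_s: 24.52
tcp_pos: [0.513, -0.1451, 0.4373]
eef_rot: [-180.0, -0.0, -8.0]
contact_force: [3.3, 4.0, 4.6]
gripper_width: 0.0096
```

```bash
python3 -c "
from h import *
lid();print(r.close_job())"
```

```text
R 0.002046746208784256 q 0.8664383236064174 x 0.0003386430724779885 [3.28616894 3.95927806 4.61440497] 0.009649119247964355 [-1.79990939e+02 -1.70799441e-02 -7.96050625e+00] 76.7469426137087
the job is handed in; nothing more can be done
None
```

The job is done and handed in at about 24.5 s of the 72 s allowed. The brush is in the slot, both lids were closed, and the outer lid is now held up at about 50°.

- **Brush:** I lifted it 15 mm, drew it 60 mm off the hook, and lowered it into the slot until it touched the floor at about 6 N. A picture after release showed it upright and clear of the divider and the wall.
- **Closing:** I lowered the lid along its arc in a 10 N pinch on the handle. It ended at q ≈ 0.001 with about 12 N against the stop, and the pictures showed it flush with the rim. The inner lid's own angle was not measured.
- **Raising:** I raised the outer lid alone to q ≈ 0.866 (49.6°), still in the fingers (opening 9.6 mm). The last picture shows the inner lid lying shut, with the scraper and wax blocks undisturbed.
- **Disagreement:** During the raise, an outward force of up to about 16 N built up on the handle. It dropped to about 7 N after I shifted the gripper 1–2 mm. The bar then measured 2 mm outside its nominal radius, probably from small errors in the hinge position or slip in the pinch.
- **Not checked again:** The brush was hidden once the lid closed, so I did not see it after that.

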